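Heft the cases and pack the full one

ROBOT

A 7-joint arm with a two-finger parallel gripper is mounted at the origin on a cart in front of the work surface, level with it; the furniture and walls round the work are solid. World frame = base frame: x ahead of the robot, y to its left, z up, the work surface at z = 0. Lengths are in m, angles in rad, forces in N, time in s.
With the tool pointing down it reaches from about 0.425 to 1.025 m from the base axis. Payload 3.6 kg.
Tool frame: the origin (TCP) lies midway between the tips of the shut fingers; the grasp point (between the pads) lies 19 mm behind it; z points along the fingers, y is the direction in which the jaws open and shut (so a half turn about z gives the same grasp; the last joint's range is limited). The gripper opens to 85 mm and grips with 20 to 120 N. Pads are 22 mm wide; open, the fingers measure 114 mm over their backs; the gripper's body (76 mm by 85 mm) begins 54 mm behind the grasp point. The pads swing forward as they close: fully open they stand 13 mm farther back than shut.
Start: joints at [1.254, 0.591, 0.048, 1.609, -0.033, 0.943, -0.034], TCP at [0.161, -0.707, 0.231] pointing down, gripper open.
Joint ranges: [-2.69, 2.69], [-0.47, 2.24], [-1.27, 1.36], [0.19, 2.51], [-1.53, 4.68], [0.08, 2.07], [-3.09, 3.09]. Speed limits (rad/s): [2.57, 2.57, 3.14, 3.14, 3.14, 3.14, 3.14].

INTERFACE

Orientations are given as [roll, pitch, yaw] about the fixed x, y, z axes, in that order (R = Rz(yaw) Ry(pitch) Rx(roll)).
In Python, from station import robot, cams gives the robot as it stands.
- The arm moves only by the tool carry_out, never from a script. Its argument "deltas" is text: rows parted by semicolons, each of 7 numbers parted by spaces: the turn, a rotation vector about the world's x, y, z in units of 6 degrees (1.0 is 6 degrees), then the shift along the world's x, y, z in units of 50 mm (1.0 is 50 mm), then the gripper command: -1 is shut, 1 is fully open, values between are in proportion. A call has 1 to 5 rows; each row shifts and turns the commanded pose from where the row before left it; what a row does not reach is not made up. A row lasts 1/8 s, in which the tool goes at most 62.5 mm and 10.7 degrees, less where a joint would pass 70% of its speed; a pose out of reach is approached as far as the arm can. A call is refused whole if a number of a shift passes 1 or a number of a turn 1, either way. A call with a gripper value outside its range is refused whole. The fingers move at their own pace and stop on an object; "force" is the grip in N (left out, the last holds). Time passes only in rows, so rows that do not move let the fingers close. It gives the time, the measured TCP pose, the force and the opening at its end, in the units of the state.
- robot.observe(): the state, without advancing time (a new reading comes with each control period).
- cams.camera(name): name is "side" or "top" or "wrist"; returns the picture (400x640x3 uint8, blue, green, red); there is no depth.
- cams.camera_info(name): a dict with "camera_matrix" (3x3 intrinsics, pixels), "R" (3x3) and "t" (3): a world point X has camera coordinates R X + t. Camera axes: x right, y down, z forward; pixel columns grow to the right and rows downward; lengths in m; the calibration is good to about 2 mm. A picture is of the moment at which its call begins: read the wrist's pose just before it. camera_info takes no time and is no camera call; for the wrist camera it gives the pose at the moment of the call.
- robot.job_done(): hands the job in, once; it reports no verdict.
The state is a dict: "time_s": time; "joint_positions": joint angles; "qvel": joint speeds; "effort": joint torques, N m; "position": TCP position; "eef_rot": TCP orientation; "force": force on the tool from outside, world axes, zero at the start; "wrist_torque": the same for the moment, N m; "finger_gap": finger opening in m.
Only numpy, scipy, OpenCV 4.12 (cv2) and the standard library are available. Lean on these libraries where they do the work, as an engineer would, in place of code of your own. Each camera call takes 0.05 s, during which the arm holds its last target.

TASK

One of these three wooden cases is full and the other two are nearly empty. Heft them where they stand, by raising the pull end of a case just a little with its far end left on the worktop; then slide the full case along the worktop into the packing bay until it is fully home against the back stop. Push it home gently, never lift a case clear or tip it steeply, and leave the two light cases and the other things where they are.

Things in the scene. Friction and masses are not known exactly. Their poses are not given: they have to be found in the camera images.
- case_a: closed wooden case, 100 mm long (x), 66 mm wide (y), 50 mm high; origin at the centre of its underside, z up. At its -x end (towards the robot) is a dark wooden pull, a bar 18 mm wide (y), 18 mm high, from x = -58 to x = -90 mm: grasp it at x = -74 mm, 38 mm up, across its width, from above. It swivels up and down 0.4 rad on a cross pin at x = -56 mm. All three cases look alike
- case_b: the same kind of case as case_a, same size, pull and axes. One of the three cases, any one, is full: it weighs about 0.75 kg (0.65 to 0.85); the other two are nearly empty, about 0.25 kg each. The load sits in the middle of a case
- case_c: the same kind of case as case_a. Raising any case by its pull, its far bottom edge left on the worktop, takes about half of its weight: 3 to 5 N for the full case, 1 to 1.5 N for a light one. Since the pull swivels, the case pitches freely while the pull is held level
- bay: packing bay: a fixed U of wooden rails 36 mm high on the worktop, open at its -x side. Origin on the worktop below the middle of the back stop's front face; x points into the stop, y across. The side rails stand 74 mm apart (4 mm of room each side of a case), from x = 0 to x = -44 mm, then flare out to a mouth about 90 mm wide at x = -62 mm.
- bay_home (a point): point on the worktop, 50 mm in front of the back stop: where the origin of a case lies when it is fully home; axes as the bay's. Dragging the full case over the worktop takes up to about 10 N
- tape_roll: roll of masking tape, 68 mm across, 24 mm high, a bystander; origin at the centre of its underside
- water_bowl: small grey bowl, 68 mm across, 34 mm high, a bystander; origin at the centre of its underside
- dome: white cast dome, 100 mm across, 53 mm high, a bystander; origin at the centre of its underside
- kidney: red rubber kidney scraper, 52 x 88 x 8 mm, a bystander; origin at the centre of its underside
- paddle: wooden modelling paddle, 207 mm long (y), 18 mm wide, 11 mm high, a bystander; origin at the centre of its underside

How it is judged:
On the way:
1. a case is hefted where it stands: its pull end raised by the fingers (tilted 0.03 to 0.21 rad) while its other end stays on the worktop (((angle between case_a's own z axis and vertical between 0.03 and 0.21 rad and distance of case_a from where it was at the start of the episode below 0.035 m and contact force between case_a and worktop above 0.3 N and contact force between case_a and the fingers above 0.5 N) or (angle between case_b's own z axis and vertical between 0.03 and 0.21 rad and distance of case_b from where it was at the start of the episode below 0.035 m and contact force between case_b and worktop above 0.3 N and contact force between case_b and the fingers above 0.5 N) or (angle between case_c's own z axis and vertical between 0.03 and 0.21 rad and distance of case_c from where it was at the start of the episode below 0.035 m and contact force between case_c and worktop above 0.3 N and contact force between case_c and the fingers above 0.5 N))), for 0.2 s.
At the end, for the whole second after the job is handed in: the full case lies flat at rest in the packing bay, within 6 mm of fully home along the bay, 7 mm across it and 0.1 rad of it, its weight on the worktop; the two light cases lie flat within 50 mm of where they began (((x of case_a in the frame of bay_home above -0.006 m and y of case_a in the frame of bay_home between -0.007 and 0.007 m and angle between the x axis of case_a and the x axis of bay, either way round below 0.1 rad and contact force between case_a and worktop above 4.6 N and distance of each of case_b, case_c from where it was at the start of the episode below 0.05 m) or (x of case_b in the frame of bay_home above -0.006 m and y of case_b in the frame of bay_home between -0.007 and 0.007 m and angle between the x axis of case_b and the x axis of bay, either way round below 0.1 rad and contact force between case_b and worktop above 4.6 N and distance of each of case_a, case_c from where it was at the start of the episode below 0.05 m) or (x of case_c in the frame of bay_home above -0.006 m and y of case_c in the frame of bay_home between -0.007 and 0.007 m and angle between the x axis of case_c and the x axis of bay, either way round below 0.1 rad and contact force between case_c and worktop above 4.6 N and distance of each of case_a, case_b from where it was at the start of the episode below 0.05 m)) and angle between each of case_a, case_b, case_c's own z axis and vertical below 0.03 rad and linear speed of each of case_a, case_b, case_c below 0.01 m/s); the robot touches nothing.
It fails at once if a case is tipped by more than 0.25 rad (angle between any of case_a, case_b, case_c's own z axis and vertical above 0.25 rad).
It fails at once if a case is lifted clear of the worktop (origin more than 25 mm up) (height (world z) of any of case_a, case_b, case_c above 0.025 m).
It fails at once if a case is pushed against the bay with more than 20 N (contact force between any of case_a, case_b, case_c and bay above 20 N).
It fails at once if a bystander is moved by more than 30 mm (distance of any of tape_roll, water_bowl, dome, kidney, paddle from where it was at the start of the episode above 0.03 m).
It also fails if it takes over 64 s, if anything falls off the work surface, if the arm or the gripper's body presses on something with over 40 N, if the wrist force passes 120 N, or if a joint passes its speed limit or range.

## Working session

There is one attempt and no reset: what is moved stays moved. The work goes in short steps, Python scripts to look and compute and a tool call to move; the robot and the scene stay as the last step left them, time stands still between calls to the robot, and variables do not carry over. Pictures are saved under pics/ and viewed, and the job is handed in when it is done.

Besides the shell and the picture viewer there is one more tool, called after "Call:" as name(argument=value, ...) on one line, values as JSON. carry_out: Moves the arm, as the interface text tells. Its arguments: {"type":"object","properties":{"deltas":{"type":"string"},"force":{"type":"number"}},"required":["deltas"]}

```bash
ls; mkdir -p pics; python3 - <<'E'
from station import robot,cams
import cv2,numpy as np
print(robot.observe())
for n in ["top","side"]:
    cv2.imwrite(f"pics/{n}0.png",cams.camera(n)); i=cams.camera_info(n); print(n,i)
E
```

```text
pics
{'time_s': 0.0, 'joint_positions': array([ 1.25352422,  0.59208837,  0.0482522 ,  1.60984538, -0.03331261,
        0.94272526, -0.03369844]), 'qvel': array([-1.96504064e-03, -6.52830512e-04, -9.05853421e-05, -1.62325122e-03,
        3.09324275e-04,  6.71919750e-04,  1.96715510e-03]), 'effort': array([-6.64576546e-04, -5.48688555e+01,  1.54625729e+00, -1.98124802e+01,
        9.33546602e-03,  8.97655380e-03,  5.84859841e-07]), 'position': array([ 0.16073488, -0.70609041,  0.23015326]), 'eef_rot': array([-3.13933173e+00,  8.91275798e-05,  2.23885828e-01]), 'force': array([-0.02939157, -0.24076662, -0.41885188]), 'wrist_torque': array([ 0.02899934,  0.00430464, -0.00029532]), 'finger_gap': 0.08548228747554157}
top {'camera_matrix': array([[376.64812531,   0.        , 320.77684298],
       [  0.        , 376.64812531, 207.44599621],
       [  0.        ,   0.        ,   1.        ]]), 'R': array([[-0.02123616, -0.99976993,  0.00301818],
       [-0.97297639,  0.01997258, -0.23003921],
       [ 0.229926  , -0.00782176, -0.97317668]]), 't': array([0.19115905, 0.57357458, 0.95342101])}
side {'camera_matrix': array([[364.3890363 ,   0.        , 318.92995833],
       [  0.        , 364.3890363 , 198.92703299],
       [  0.        ,   0.        ,   1.        ]]), 'R': array([[ 0.01670073, -0.99985294, -0.00389756],
       [-0.83239251, -0.0117438 , -0.55406209],
       [ 0.55393484,  0.01249754, -0.83246622]]), 't': array([0.15675204, 0.49241733, 0.60121709])}
```

View pics/top0.png

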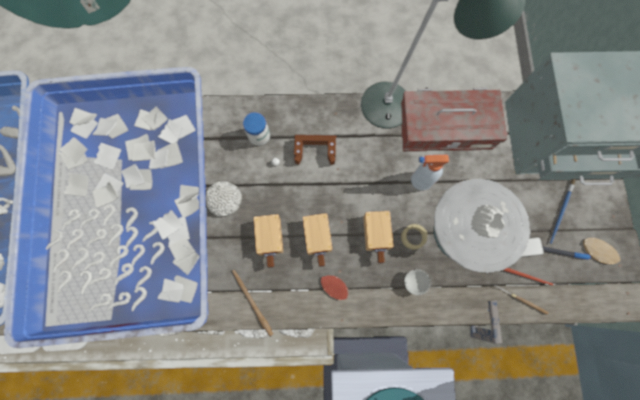

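View pics/side0.png

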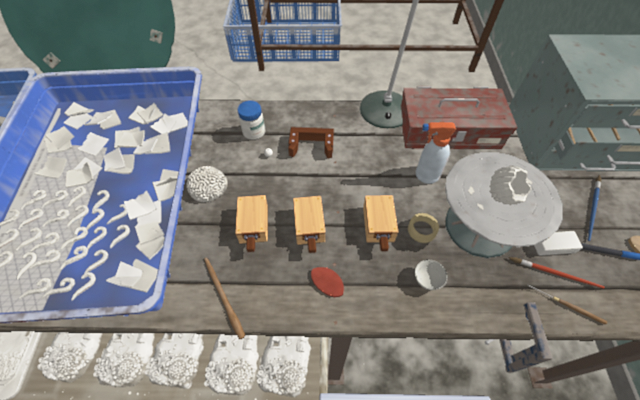

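```bash
cat > h.py <<'E'
import numpy as np,cv2
from station import robot,cams
def ray(n,u,v,z,info=None):
    i=info or cams.camera_info(n);K=i["camera_matrix"];R=i["R"];t=i["t"]
    d=R.T@np.linalg.solve(K,[u,v,1.]);c=-R.T@t
    return c+d*(z-c[2])/d[2]
def proj(n,X,info=None):
    i=info or cams.camera_info(n);p=i["camera_matrix"]@(i["R"]@np.asarray(X)+i["t"]);return p[:2]/p[2]
E
python3 - <<'E'
import cv2
a=cv2.imread("pics/top0.png")[120:300,225:425];cv2.imwrite("pics/topz.png",cv2.resize(a,(800,720)[:2] if 0 else (660,594),interpolation=cv2.INTER_CUBIC))
a=cv2.imread("pics/side0.png")[110:260,220:420];cv2.imwrite("pics/sidez.png",cv2.resize(a,(800,600),interpolation=cv2.INTER_CUBIC))
from h import *
for n in ["top","side"]:
    im=cv2.imread(f"pics/{n}0.png");h=cv2.cvtColor(im,cv2.COLOR_BGR2HSV)
    m=cv2.inRange(h,(10,80,140),(25,255,255))
    k,l,s,c=cv2.connectedComponentsWithStats(m)
    for j in range(1,k):
        if s[j,4]>150: print(n,s[j],c[j],ray(n,*c[j],0.05))
E
```

```text
top [365 212  29  37 916] [378.27183406 230.08515284] [0.51498491 0.0242221  0.05      ]
top [254 215  29  39 975] [267.61230769 234.17641026] [0.50998256 0.32445627 0.05      ]
top [303 214  29  40 914] [316.59628009 233.28227571] [0.50967983 0.19185683 0.05      ]
top [527 344  50  31 959] [556.33889468 357.35870699] [ 0.18091    -0.40648206  0.05      ]
top [ 454  348   87   33 1578] [493.79404309 364.49936629] [ 0.16754548 -0.24649824  0.05      ]
top [409 351  51  17 686] [433.14577259 359.01020408] [ 0.18375331 -0.09536756  0.05      ]
top [ 248  365   74   24 1301] [288.63643351 375.76325903] [0.15249576 0.26815207 0.05      ]
top [   0  367  241   33 4494] [118.64085447 380.99109924] [0.1496378  0.68942063 0.05      ]
side [ 235  195   33   47 1215] [252.03127572 215.08888889] [0.50872215 0.32030767 0.05      ]
side [ 365  195   34   38 1085] [380.93364055 213.50322581] [0.51731297 0.02117538 0.05      ]
side [ 293  196   33   40 1088] [308.54136029 214.91636029] [0.51107037 0.18921254 0.05      ]
side [205 259  40  79 351] [226.5954416  301.81766382] [0.30481181 0.34738221 0.05      ]
```

View pics/topz.png

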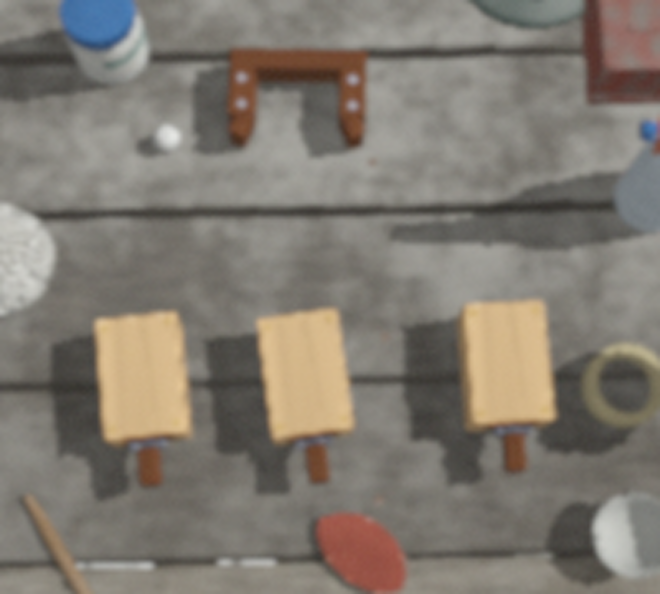

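View pics/sidez.png

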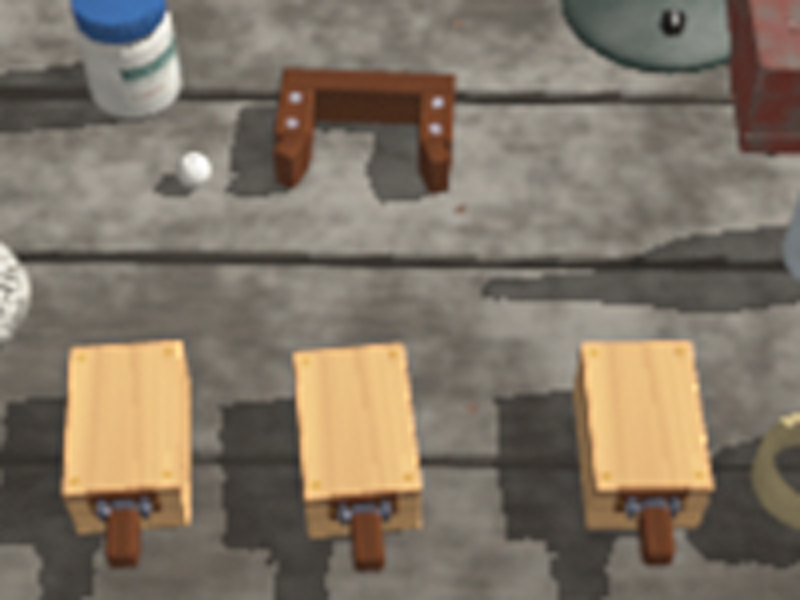

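```bash
python3 - <<'E'
from h import *
S=dict(L=[(70,348),(184,341),(191,490),(64,497)],M=[(294,352),(404,344),(421,490),(309,498)],R=[(581,345),(694,342),(713,488),(596,493)])
T=dict(L=[(96,320),(181,312),(190,437),(104,443)],M=[(258,320),(339,310),(352,432),(272,442)],R=[(463,303),(546,300),(555,422),(468,429)])
for nm,D,sc,o in(("side",S,4,(220,110)),("top",T,3.3,(225,120))):
  for k,P in D.items():
    Q=np.array([ray(nm,(u)/sc+o[0],(v)/sc+o[1],.05)[:2] for u,v in P])
    c=Q.mean(0);ax=(Q[0]+Q[1]-Q[2]-Q[3])/2;ay=(Q[0]+Q[3]-Q[1]-Q[2])/2
    print(nm,k,c.round(4),np.linalg.norm(ax).round(4),np.linalg.norm(ay).round(4),"yaw",np.arctan2(ax[1],ax[0]).round(3),np.arctan2(-ay[0],ay[1]).round(3))
  pts={"side":[(317,119,0),(420,123,0),(316,92,.036),(424,97,.036),(288,72,.036),(453,76,.036),(302,146,.036),(424,149,.036)],"top":[(257,80,.036),(341,81,.036),(231,50,.036),(366,52,.036)]}[nm]
  for u,v,z in pts: print(nm,u,v,ray(nm,u/sc+o[0],v/sc+o[1],z).round(4))
E
python3 - <<'E'
import cv2
a=cv2.imread("pics/top0.png")[125:175,285:345];cv2.imwrite("pics/bt.png",cv2.resize(a,(600,500),interpolation=cv2.INTER_CUBIC))
a=cv2.imread("pics/side0.png")[120:165,280:340];cv2.imwrite("pics/bs.png",cv2.resize(a,(600,450),interpolation=cv2.INTER_CUBIC))
E
```

```text
side L [0.5113 0.3211] 0.1016 0.0696 yaw 0.121 0.083
side M [0.5118 0.1877] 0.0994 0.0645 yaw 0.125 0.099
side R [0.5169 0.02  ] 0.0997 0.067 yaw 0.021 0.054
side 317 119 [0.7918 0.2263 0.    ]
side 420 123 [0.7889 0.1526 0.    ]
side 316 92 [0.7835 0.2249 0.036 ]
side 424 97 [0.7798 0.1502 0.036 ]
side 288 72 [0.8024 0.2453 0.036 ]
side 453 76 [0.8    0.1301 0.036 ]
side 302 146 [0.7338 0.232  0.036 ]
side 424 149 [0.7322 0.1499 0.036 ]
top L [0.5095 0.3227] 0.1033 0.0701 yaw 0.078 0.062
top M [0.5084 0.1895] 0.1018 0.0666 yaw 0.09 0.104
top R [0.5154 0.0224] 0.1034 0.0703 yaw -0.001 0.038
top 257 80 [0.7744 0.2269 0.036 ]
top 341 81 [0.772  0.1529 0.036 ]
top 231 50 [0.8033 0.2496 0.036 ]
top 366 52 [0.7991 0.1301 0.036 ]
```

View pics/bt.png

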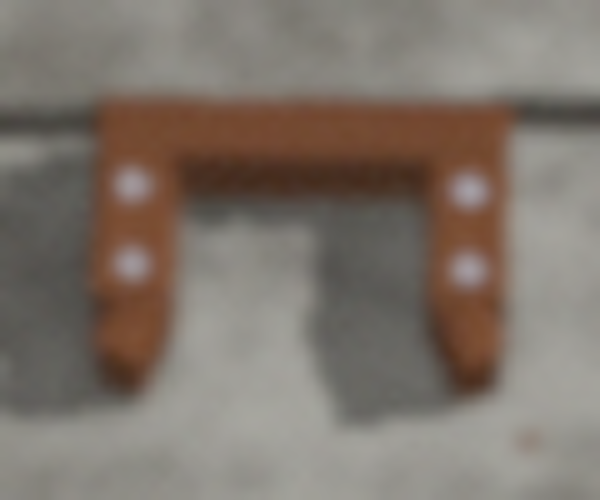

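View pics/bs.png

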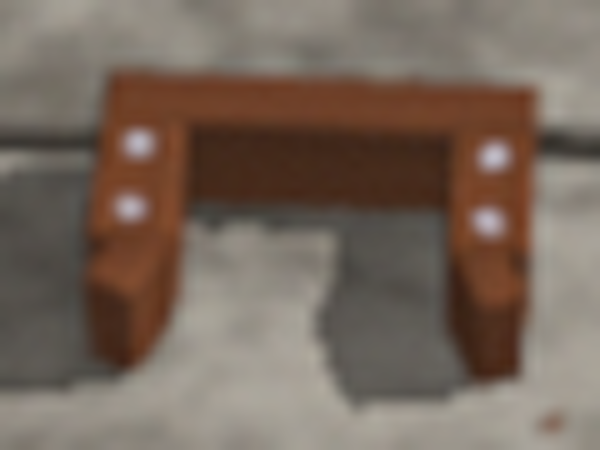

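```bash
python3 - <<'E'
from h import *
A={"side":((280,120),[(190,128,.036),(450,138,.036),(190,203,0),(450,210,0),(138,145,.037),(493,156,.037),(130,208,.037),(487,221,.037),(188,128,.036),(452,138,.036)]),
"top":((285,125),[(183,158,.036),(430,160,.036),(190,195,0),(432,195,0),(132,184,.037),(469,190,.037),(132,265,.037),(468,270,.037)])}
for n,(o,P) in A.items():
    for u,v,z in P: print(n,z,ray(n,u/10+o[0]-.45,v/10+o[1]-.45,z)[:2].round(4))
T={"side":[(248,241),(251,250)],"top":[]}
for n in("top","side"):
    im=cv2.imread(f"pics/{n}0.png");h=cv2.cvtColor(im,cv2.COLOR_BGR2HSV)
    m=cv2.inRange(h,(0,110,40),(14,255,180))
    k,l,s,c=cv2.connectedComponentsWithStats(m)
    for j in range(1,k):
        if s[j,4]>25 and c[j][1]>200 and c[j][1]<300 and c[j][0]<430: print(n,s[j],c[j].round(1),ray(n,*c[j],0.047).round(4))
E
```

```text
side 0.036 [0.786  0.2262]
side 0.036 [0.7831 0.1542]
side 0 [0.7914 0.2283]
side 0 [0.7897 0.1539]
side 0.037 [0.7784 0.2402]
side 0.037 [0.7756 0.1423]
side 0.037 [0.7551 0.241 ]
side 0.037 [0.7516 0.1439]
side 0.036 [0.786  0.2268]
side 0.036 [0.7831 0.1536]
top 0.036 [0.7866 0.2269]
top 0.036 [0.7845 0.1549]
top 0 [0.7902 0.2263]
top 0 [0.7888 0.1535]
top 0.037 [0.7783 0.2417]
top 0.037 [0.7745 0.1438]
top 0.037 [0.7533 0.2419]
top 0.037 [0.7498 0.1448]
top [378 252   6  10  50] [380.5 256.6] [0.4434 0.0218 0.047 ]
top [318 255   6  11  52] [320.8 260. ] [0.4378 0.1821 0.047 ]
top [267 256   7  11  58] [270.  261.1] [0.4377 0.3176 0.047 ]
top [321 276  26  23 434] [334.  286.9] [0.3667 0.1487 0.047 ]
side [241 232  20   7  54] [251.  233.8] [0.4613 0.3175 0.047 ]
side [301 233  19   7  53] [310.5 234.7] [0.4611 0.1833 0.047 ]
side [373 232  20   6  49] [381.5 233.1] [0.4674 0.0234 0.047 ]
side [246 237   9  15 110] [250.3 244.1] [0.4356 0.3158 0.047 ]
side [379 237  10  14 108] [383.8 243.2] [0.4422 0.0203 0.047 ]
side [307 238   9  15 103] [311.6 244.7] [0.4362 0.1801 0.047 ]
side [311 267  33  30 709] [327.3 281.2] [0.3523 0.145  0.047 ]
```

```bash
python3 - <<'E'
from h import *
for pt,ps in [((482,225),(503,197)),((494,220),(514,182)),((435,160),(438,130))]:
    P=[]
    for n in("top","side"):
        i=cams.camera_info(n);P.append(i["camera_matrix"]@np.c_[i["R"],i["t"]])
    X=cv2.triangulatePoints(P[0],P[1],np.array(pt,float),np.array(ps,float)).ravel();print(X[:3]/X[3])
E
```

```text
[ 0.50720837 -0.22071289  0.13874977]
[ 0.51054829 -0.22630859  0.18717551]
[ 0.67002666 -0.10674718  0.168161  ]
```

Call:
carry_out(deltas="0 0 0 0.45 0.85 0.15 0; 0 0 0 0.45 0.85 0.15 0; 0 0 -0.3 0.45 0.85 0.15 0; 0 0 -0.3 0.45 0.85 0.15 0; 0 0 -0.3 0.45 0.85 0.15 0", force=60)

```text
time_s: 0.72
position: [0.274, -0.4927, 0.2687]
eef_rot: [-3.141, 0.0, 0.129]
force: [0.2, -0.2, -0.4]
finger_gap: 0.0427
```

Call:
carry_out(deltas="0 0 -0.3 0.4 0.9 0 0; 0 0 -0.3 0.35 0.9 0 0; 0 0 -0.3 0.35 0.9 0 0; 0 0 0 0.35 0.9 0 0; 0 0 0 0.35 0.9 0 0")

```text
time_s: 1.35
position: [0.3636, -0.2678, 0.2687]
eef_rot: [-3.141, 0.0, 0.035]
force: [0.8, -0.5, 0.3]
finger_gap: 0.043
```

Call:
carry_out(deltas="0 0 0 0.35 0.9 0 0; 0 0 0 0.3 0.9 0 0; 0 0 0 0.2 0.9 0 0; 0 0 0 0.2 0.9 0 0; 0 0 0 0.2 0.9 0 0")

```text
time_s: 1.98
position: [0.4258, -0.043, 0.2687]
eef_rot: [3.141, 0.0, 0.035]
force: [0.6, -0.1, 0.4]
finger_gap: 0.0426
```

Call:
carry_out(deltas="0 0 0 0.1 0.6 -0.5 0; 0 0 0 0.15 0.7 -0.8 0; 0 0 0 0.1 0 -0.8 0")

```text
time_s: 2.35
position: [0.4443, 0.0237, 0.1631]
eef_rot: [-3.14, -0.002, 0.041]
force: [0.4, -0.6, -0.4]
finger_gap: 0.0422
```

```bash
python3 - <<'E'
from h import *
print(robot.observe()["position"]);i=cams.camera_info("wrist");im=cams.camera("wrist");cv2.imwrite("pics/w1.png",im)
np.savez("w1.npz",**{k:np.array(v) for k,v in i.items()})
E
```

```text
[0.44427943 0.02370848 0.16311738]
```

View pics/w1.png

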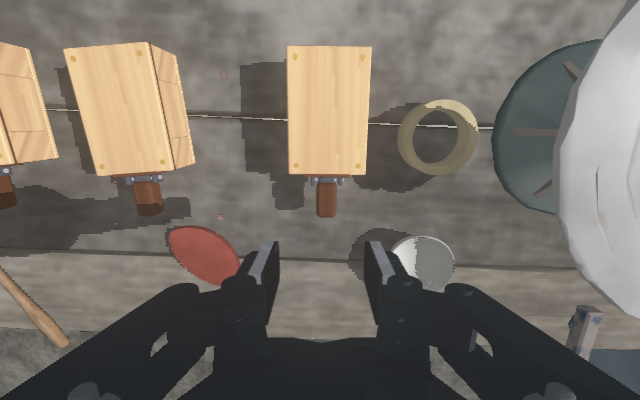

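```bash
python3 - <<'E'
from h import *
i=dict(np.load("w1.npz"))
for u,v,z in [(288,47,.05),(371,47,.05),(366,174,.05),(289,175,.05),(326,184,.047),(326,208,.047),(318,208,.047),(334,208,.047),(66,50,.05),(148,43,.05),(175,168,.05),(99,175,.05),(149,207,.047)]: print(u,v,ray("wrist",u,v,z,i).round(4))
E
```

```text
288 47 [0.5649 0.0537 0.05  ]
371 47 [ 0.5675 -0.0098  0.05  ]
366 174 [ 0.4696 -0.0137  0.05  ]
289 175 [0.466  0.0516 0.05  ]
326 184 [0.459  0.0198 0.047 ]
326 208 [0.4374 0.0188 0.047 ]
318 208 [0.4371 0.0259 0.047 ]
334 208 [0.4377 0.0117 0.047 ]
66 50 [0.556  0.2241 0.05  ]
148 43 [0.5634 0.1605 0.05  ]
175 168 [0.4681 0.148  0.05  ]
99 175 [0.4594 0.2132 0.05  ]
149 207 [0.4319 0.1754 0.047 ]
```

Call:
carry_out(deltas="0 0 0 -0.03 -0.1 -0.9 0; 0 0 0 0 0 -0.9 0; 0 0 0 0 0 -0.8 0; 0 0 0 0 0 -0.28 0; 0 0 0 0 0 0 0")

```text
time_s: 3.02
position: [0.4418, 0.0153, 0.0197]
eef_rot: [3.141, 0.001, 0.035]
force: [0.6, 0.8, 0.7]
finger_gap: 0.0425
```

Call:
carry_out(deltas="0 0 0 0 0.06 0 -1; 0 0 0 0 0 0 -1; 0 0 0 0 0 0 -1; 0 0 0 0 0 0 -1; 0 0 0 0 0 0 -1", force=60)

```text
time_s: 3.65
position: [0.4429, 0.0191, 0.0212]
eef_rot: [-3.141, -0.003, 0.036]
force: [-0.5, 0.8, 7.9]
finger_gap: 0.0166
```

```bash
python3 -c "
from h import *
o=robot.observe();print(o)"
```

```text
{'time_s': 3.65, 'joint_positions': array([-0.10057119,  0.6509647 , -0.05951924,  2.35489761,  0.2615257 ,
        0.13802154, -1.94185043]), 'qvel': array([ 0.00077956,  0.00099355, -0.00204869,  0.00069254, -0.0005615 ,
       -0.00114263,  0.00051717]), 'effort': array([ 5.87780569e-01, -3.80808663e+01,  9.80438925e-01, -3.18655126e+00,
        3.59392399e-02,  5.07420057e-02, -1.54931867e-02]), 'position': array([0.44288655, 0.01912646, 0.02118238]), 'eef_rot': array([-3.14076632e+00, -3.12488160e-03,  3.59182539e-02]), 'force': array([-0.51846193,  0.82212202,  7.88590587]), 'wrist_torque': array([ 0.25771594,  0.00905122, -0.01819274]), 'finger_gap': 0.016607725350387008}
```

Call:
carry_out(deltas="0 0 0 0.02 0 0.06 -1; 0 0 0 0.02 0 0.06 -1; 0 0 0 0.02 0 0.06 -1; 0 0 0 0.02 0 0.06 -1; 0 0 0 0 0 0 -1")

```text
time_s: 4.28
position: [0.4461, 0.0185, 0.032]
eef_rot: [-3.142, -0.0, 0.035]
force: [1.0, 1.6, -4.3]
finger_gap: 0.017
```

Call:
carry_out(deltas="0 0 0 0 0 0 -1; 0 0 0 0 0 0 -1; 0 0 0 0 0 0 -1; 0 0 0 0 0 0 -1")

```text
time_s: 4.78
position: [0.4459, 0.0185, 0.0318]
eef_rot: [3.142, 0.0, 0.035]
force: [1.4, -0.9, -4.3]
finger_gap: 0.0169
```

```bash
python3 -c "
from h import *
o=robot.observe();print(o['position'],o['force'],o['wrist_torque'])
cv2.imwrite('pics/s1.png',cams.camera('side')[150:300,220:460].repeat(3,0).repeat(3,1))"
```

```text
[0.44588109 0.01853561 0.03175703] [ 1.38041712 -0.86780613 -4.34043634] [ 0.0991402  -0.18083869  0.10360931]
```

View pics/s1.png

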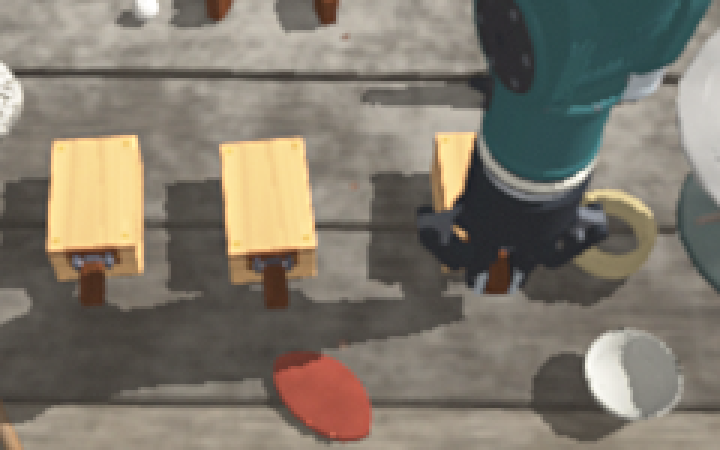

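Call:
carry_out(deltas="0 0 0 0.02 0 0.06 -1; 0 0 0 0 0 0 -1; 0 0 0 0 0 0 -1; 0 0 0 0 0 0 -1")

```text
time_s: 5.32
position: [0.4467, 0.0185, 0.0348]
eef_rot: [3.141, 0.0, 0.035]
force: [1.4, 0.5, -2.8]
finger_gap: 0.0173
```

Call:
carry_out(deltas="0 0 0 -0.02 0 -0.06 -1; 0 0 0 -0.02 0 -0.06 -1;0 0 0 0 0 0 -1; 0 0 0 0 0 0 -1")

```text
time_s: 5.82
position: [0.4438, 0.0184, 0.0286]
eef_rot: [3.141, 0.002, 0.035]
force: [-2.2, -0.9, -2.4]
finger_gap: 0.0171
```

```bash
python3 -c "
from h import *
for k in range(8):
    cams.camera('side');o=robot.observe();print(o['time_s'],o['position'].round(4),o['force'].round(2),o['wrist_torque'].round(3))"
```

```text
5.875 [0.4438 0.0184 0.0287] [-2.47  0.28 -2.74] [0.006 0.502 0.056]
5.925 [0.4438 0.0183 0.0287] [-2.07 -0.25 -2.62] [0.057 0.548 0.047]
5.975 [0.4438 0.0184 0.0288] [-3.15  0.46 -2.65] [0.006 0.609 0.08 ]
6.025 [0.444  0.0184 0.0288] [-2.31 -0.66 -2.82] [ 0.076  0.544 -0.005]
6.075 [0.4442 0.0184 0.0288] [-2.96 -0.67 -2.97] [0.011 0.551 0.038]
6.125 [0.4444 0.0184 0.0288] [-2.41 -0.64 -1.17] [-0.036  0.585  0.006]
6.175 [0.4445 0.0184 0.0288] [-2.72 -0.34 -2.45] [ 0.017  0.597 -0.011]
6.225 [0.4446 0.0185 0.0288] [-1.85 -0.23 -2.17] [-0.042  0.535 -0.005]
```

Call:
carry_out(deltas="0 0 0 -0.02 0 -0.06 -1; 0 0 0 -0.02 0 -0.06 -1;0 0 0 0 0 -0.04 -1; 0 0 0 0 0 0 0; 0 0 0 0 0 0 0")

```text
time_s: 6.85
position: [0.4448, 0.019, 0.021]
eef_rot: [-3.141, -0.003, 0.035]
force: [-0.3, 0.2, -0.5]
finger_gap: 0.0426
```

Call:
carry_out(deltas="0 0 0 0 0 0 0;0 0 0 0 0 0.6 0;0 0 0.3 0 0.4 0.6 0;0 0 0.3 0 0.9 0 0;0 0 0 0 0.9 0 0")

```text
time_s: 7.48
position: [0.4439, 0.1295, 0.0815]
eef_rot: [-3.141, -0.002, 0.096]
force: [-0.1, 0.1, 0.5]
finger_gap: 0.0425
```

Call:
carry_out(deltas="0 0 0 -0.06 0.9 0 0;0 0 0 -0.06 0.09 -0.6 0;0 0 0 0 0 -0.64 0;0 0 0 0 0 0 0; 0 0 0 0 0 0 -1")

```text
time_s: 8.1
position: [0.4373, 0.178, 0.0193]
eef_rot: [-3.141, -0.001, 0.098]
force: [0.3, 0.3, -0.3]
finger_gap: 0.0257
```

Call:
carry_out(deltas="0 0 0 0 0 0 -1;0 0 0 0 0 0 -1;0 0 0 0 0 0 -1;0 0 0 0.02 0 0.06 -1; 0 0 0 0.02 0 0.06 -1")

```text
time_s: 8.72
position: [0.439, 0.178, 0.025]
eef_rot: [-3.142, -0.0, 0.098]
force: [0.2, -0.0, -1.5]
finger_gap: 0.017
```

Call:
carry_out(deltas="0 0 0 0.02 0 0.06 -1; 0 0 0 0.02 0 0.04 -1;0 0 0 0 0 0 -1")

```text
time_s: 9.1
position: [0.4409, 0.1781, 0.0299]
eef_rot: [-3.142, 0.0, 0.098]
force: [-0.1, 0.2, -1.7]
finger_gap: 0.0171
```

```bash
python3 -c "
from h import *
for k in range(6):
    cams.camera('side');o=robot.observe();print(o['time_s'],o['position'].round(4),o['force'].round(2),o['wrist_torque'].round(3),o['finger_gap'])"
```

```text
9.15 [0.4408 0.178  0.0298] [ 0.2   0.02 -1.07] [ 0.087 -0.021 -0.006] 0.017123487205625315
9.2 [0.4408 0.178  0.0297] [ 0.82 -0.11 -1.58] [ 0.092 -0.024  0.034] 0.01687985754959032
9.25 [0.4408 0.1781 0.0297] [ 0.17  0.38 -1.44] [ 0.057  0.064 -0.028] 0.016885109192047904
9.3 [0.4408 0.178  0.0297] [ 0.54  0.24 -0.73] [0.054 0.078 0.087] 0.01729259963753398
9.35 [0.4408 0.178  0.0297] [ 1.01 -0.23 -0.76] [ 0.059 -0.093  0.046] 0.016820798985284574
9.4 [0.4408 0.1781 0.0297] [-0.11  0.75 -1.47] [ 0.125 -0.042  0.023] 0.017191070096027935
```

Call:
carry_out(deltas="0 0 0 -0.03 0 -0.08 -1; 0 0 0 -0.03 0 -0.08 -1;0 0 0 -0.02 0 -0.05 -1; 0 0 0 0 0 0 0; 0 0 0 0 0 0 0")

```text
time_s: 10.02
position: [0.437, 0.1782, 0.0193]
eef_rot: [-3.141, -0.0, 0.098]
force: [0.6, -0.1, -0.6]
finger_gap: 0.0429
```

Call:
carry_out(deltas="0 0 0 0 0 0 0;0 0 0 0 0 0.6 0;0 0 -0.3 0 -0.4 0.6 0;0 0 -0.3 0.1 -0.9 0 0;0 0 0 0.05 -0.9 0 0")

```text
time_s: 10.65
position: [0.4452, 0.0674, 0.0799]
eef_rot: [-3.141, -0.002, 0.036]
force: [0.5, -0.4, 0.2]
finger_gap: 0.0426
```

```bash
python3 - <<'E'
from h import *
print(robot.observe()["position"]);i=cams.camera_info("wrist");im=cams.camera("wrist");cv2.imwrite("pics/w2.png",im)
np.savez("w2.npz",**{k:np.array(v) for k,v in i.items()})
E
```

```text
[0.44519296 0.06743804 0.07989258]
```

View pics/w2.png

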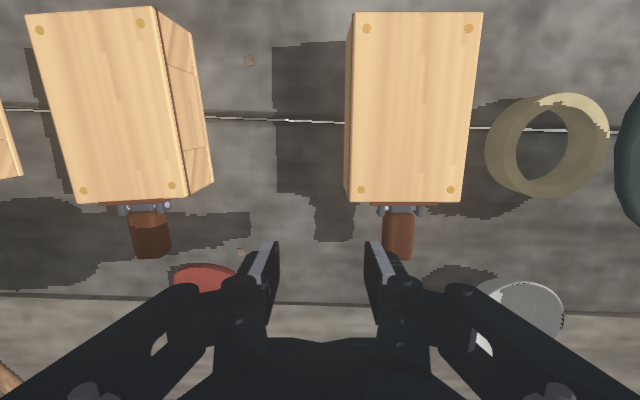

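```bash
python3 - <<'E'
from h import *
i=dict(np.load("w2.npz"))
for u,v,z in [(353,12,.05),(483,13,.05),(462,202,.05),(352,202,.05),(399,214,.047),(399,257,.047),(148,214,.047),(151,256,.047)]: print(u,v,ray("wrist",u,v,z,i).round(4))
E
```

```text
353 12 [0.5652 0.0552 0.05  ]
483 13 [ 0.5671 -0.0101  0.05  ]
462 202 [ 0.4691 -0.0149  0.05  ]
352 202 [0.4667 0.0495 0.05  ]
399 214 [0.4595 0.0204 0.047 ]
399 257 [0.4314 0.0175 0.047 ]
148 214 [0.454  0.1718 0.047 ]
151 256 [0.4264 0.173  0.047 ]
```

Call:
carry_out(deltas="0 0 0 -0.02 -0.9 0 0;0 0 0 0 -0.07 -0.6 0;0 0 0 -0.02 0 -0.6 0;0 0 0 0 0 0 0; 0 0 0 0 0 0 -1", force=90)

```text
time_s: 11.32
position: [0.4426, 0.0199, 0.0198]
eef_rot: [-3.142, -0.0, 0.036]
force: [-0.1, -0.5, 0.3]
finger_gap: 0.0257
```

Call:
carry_out(deltas="0 0 0 0 0 0 -1;0 0 0 0 0 0 -1;0 0 0 0 0 0 -1")

```text
time_s: 11.7
position: [0.4428, 0.0197, 0.0202]
eef_rot: [-3.141, -0.001, 0.035]
force: [-0.7, 1.0, 7.1]
finger_gap: 0.0167
```

Call:
carry_out(deltas="0 0 0 0 0 0.03 -1;0 0 0 0.15 0.05 0 -1;0 0 0 0.3 0.1 0 -1;0 0 0 0.3 0.1 0 -1")

```text
time_s: 12.2
position: [0.4799, 0.0323, 0.0206]
eef_rot: [3.141, 0.002, 0.036]
force: [-2.4, 0.0, -2.8]
finger_gap: 0.0164
```

```bash
python3 -c "
from h import *
for k in range(3):
    cams.camera('side');o=robot.observe();print(o['time_s'],o['position'].round(4),o['force'].round(2),o['wrist_torque'].round(3),o['finger_gap'])"
```

```text
12.25 [0.4846 0.0339 0.0208] [ 2.56  0.72 -4.29] [-0.015 -0.058  0.02 ] 0.016637342760316476
12.3 [0.4846 0.0338 0.0209] [ 1.66  1.3  -3.54] [-0.014 -0.278  0.018] 0.016270732047290664
12.35 [0.4838 0.0335 0.0209] [ 1.38  0.69 -4.14] [-0.037 -0.27   0.044] 0.016612120667804924
```

Call:
carry_out(deltas="0 0 -0.1 0.3 0.15 -0.01 -1;0 0 -0.1 0.3 0.15 0 -1;0 0 0 0.3 0.15 0 -1;0 0 0 0.3 0.2 0 -1;0 0 0 0.3 0.3 0 -1")

```text
time_s: 12.98
position: [0.5524, 0.0767, 0.0204]
eef_rot: [3.137, 0.006, 0.01]
force: [-4.0, -3.7, 4.3]
finger_gap: 0.0165
```

```bash
python3 -c "
from h import *
o=robot.observe();print(o['time_s'],o['position'].round(4),o['force'].round(2),o['eef_rot'])
for n in ['top','side']:
  cv2.imwrite('pics/d1%s.png'%n,cv2.resize(cams.camera(n)[110:260,220:420],(800,600)))"
```

```text
12.975 [0.5524 0.0767 0.0204] [-4.   -3.69  4.26] [3.13732264 0.0062462  0.01021318]
```

View pics/d1top.png

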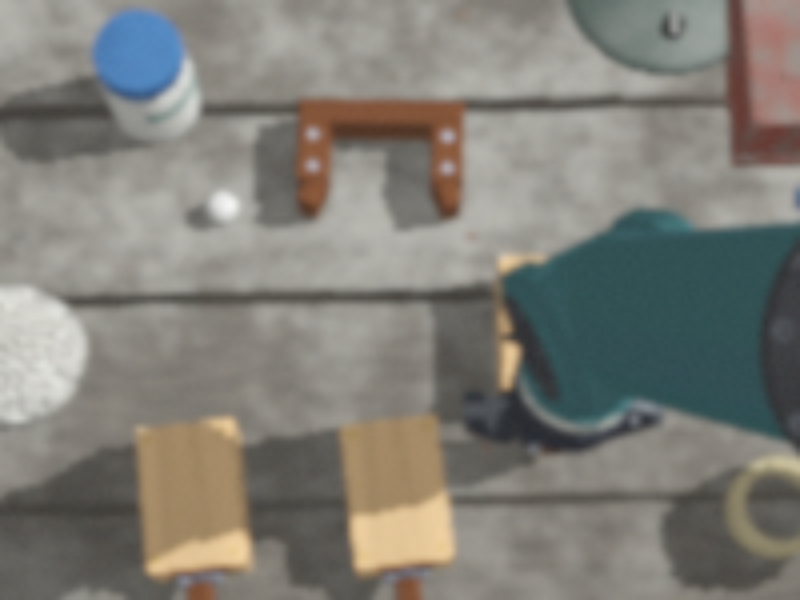

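View pics/d1side.png

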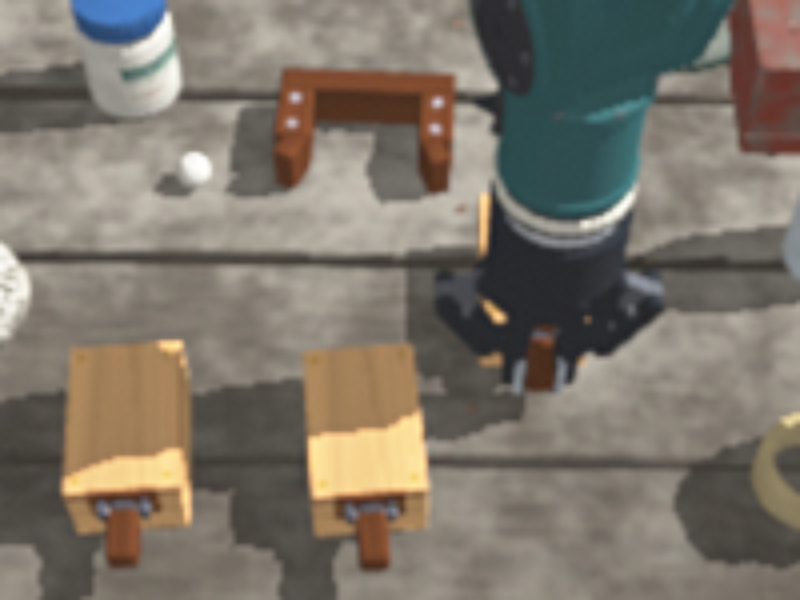

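Call:
carry_out(deltas="0 0 -0.1 0.2 0.3 0.01 -1;0 0 -0.1 0.15 0.3 0 -1;0 0 0 0.1 0.3 0 -1;0 0 0 0.1 0.3 0 -1;0 0 0 0 0 0 -1")

```text
time_s: 13.7
position: [0.5834, 0.1433, 0.0208]
eef_rot: [-3.139, -0.002, -0.002]
force: [0.5, 0.4, -3.0]
finger_gap: 0.0166
```

```bash
python3 - <<'E'
from h import *
o=robot.observe();print(o["position"],o["force"],o["eef_rot"]);i=cams.camera_info("wrist");im=cams.camera("wrist");cv2.imwrite("pics/w3.png",im)
np.savez("w3.npz",**{k:np.array(v) for k,v in i.items()})
E
```

```text
[0.58337737 0.14333462 0.02084296] [ 0.47114527  0.43910444 -2.98422945] [-3.13852268e+00 -2.30839474e-03 -1.71320979e-03]
```

View pics/w3.png

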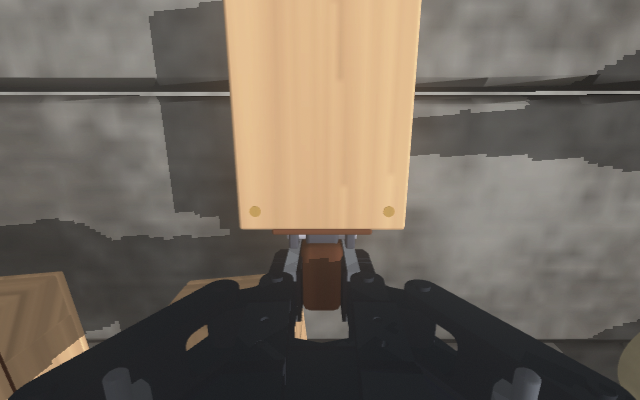

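```bash
cat > cp.py <<'E'
from h import *
def case(f,bl,br,tl,tr):
    i=dict(np.load(f));p=[ray("wrist",*q,.05,i)[:2] for q in(bl,br,tl,tr)]
    rear=(p[0]+p[1])/2;d=(p[2]+p[3])/2-rear;yaw=np.arctan2(d[1],d[0])
    w=p[0]-p[1];print("w",np.linalg.norm(w),"yaw axis",yaw,"yaw rear",np.arctan2(-w[0],w[1]),"centre",rear+.05*d/np.linalg.norm(d))
E
python3 -c "
from cp import *
case('w3.npz',(241,228),(404,229),(226,0),(420,0))"
```

```text
w 0.06436573824361126 yaw axis -0.0026373915663089192 yaw rear -0.007141417735624253 centre [0.65879827 0.14190189]
```

Call:
carry_out(deltas="0 0 -0.1 0 0.3 0 -1;0 0 -0.1 0 0.3 0 -1;0 0 -0.06 0 0.3 0 -1;0 0 0 0 0.16 0 -1;0 0 0 0 0 0 -1")

```text
time_s: 14.38
position: [0.5822, 0.1948, 0.0209]
eef_rot: [-3.14, -0.0, -0.03]
force: [-0.5, 1.8, -2.7]
finger_gap: 0.0164
```

```bash
python3 - <<'E'
from h import *
o=robot.observe();print(o["position"],o["force"],o["eef_rot"]);i=cams.camera_info("wrist");im=cams.camera("wrist");cv2.imwrite("pics/w4.png",im)
np.savez("w4.npz",**{k:np.array(v) for k,v in i.items()})
for n in ['top','side']:
  cv2.imwrite('pics/d2%s.png'%n,cv2.resize(cams.camera(n)[110:260,220:420],(800,600)))
E
```

```text
[0.58215121 0.19479342 0.02086803] [-0.45983437  1.80000945 -2.67568062] [-3.14007988e+00 -2.80478076e-04 -3.03603191e-02]
```

View pics/w4.png

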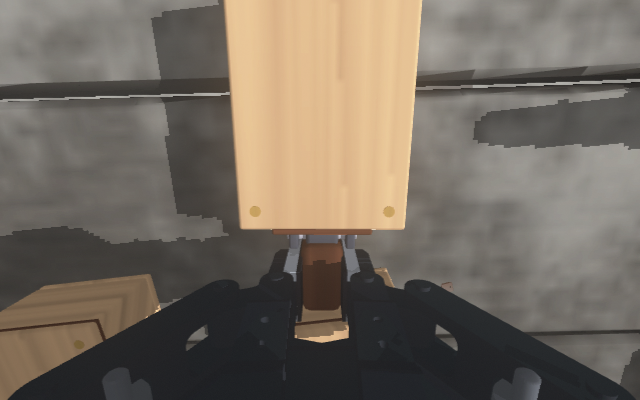

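View pics/d2top.png

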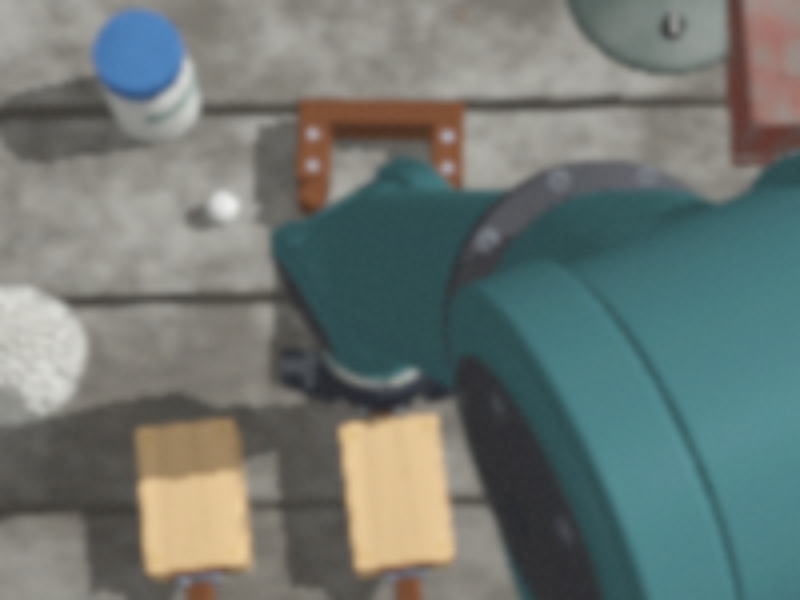

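Call:
carry_out(deltas="0 0 0 0.2 0.05 0 -1;0 0 0 0.25 -0.01 0 -1;0 0 0 0.25 -0.01 0 -1;0 0 0 0.2 -0.01 0 -1;0 0 0 0 0 0 -1")

```text
time_s: 15.15
position: [0.6308, 0.1933, 0.0211]
eef_rot: [-3.14, -0.005, -0.035]
force: [1.7, 0.9, -3.4]
finger_gap: 0.0165
```

```bash
python3 - <<'E'
from h import *
o=robot.observe();print(o["position"],o["force"],o["eef_rot"],o["wrist_torque"]);i=cams.camera_info("wrist");im=cams.camera("wrist");cv2.imwrite("pics/w5.png",im)
cv2.imwrite('pics/d3.png',cv2.resize(cams.camera("side")[110:260,220:420],(800,600)))
E
```

```text
[0.63075169 0.19334588 0.02108447] [ 1.66467849  0.87499272 -3.44939097] [-3.14024557 -0.00498953 -0.03499082] [-0.0139363  -0.29460137  0.03619622]
```

View pics/w5.png

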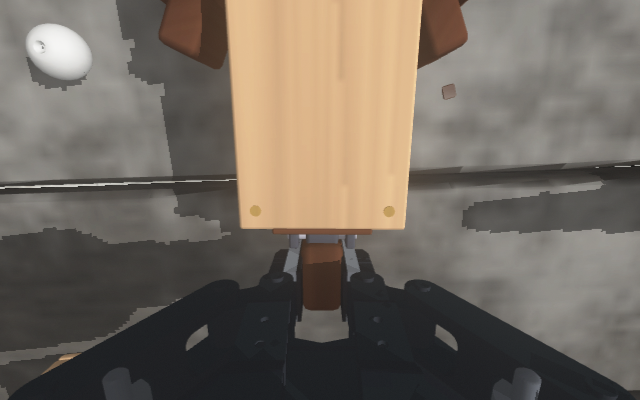

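View pics/d3.png

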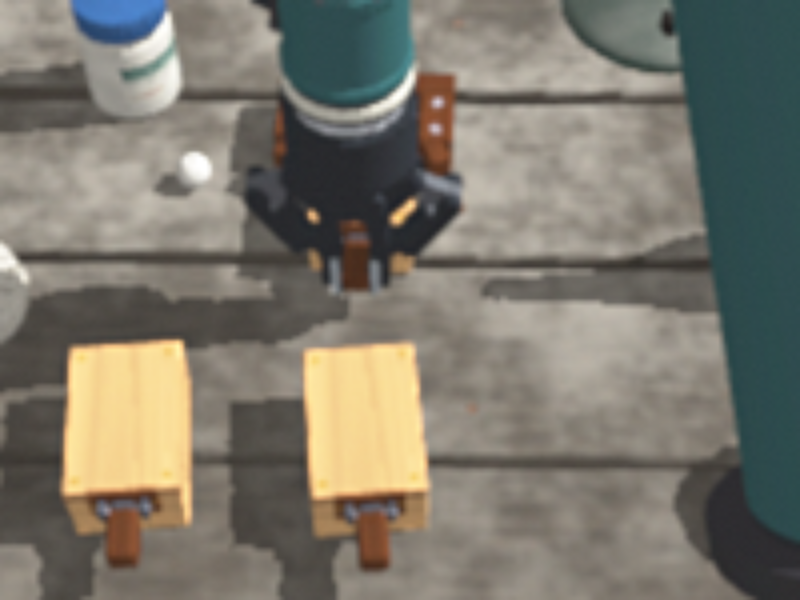

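Call:
carry_out(deltas="0 0 0 0.15 0 -0.01 -1;0 0 0 0.15 -0.01 0 -1;0 0 0 0.1 -0.01 0 -1;0 0 0 0 0 0 -1")

```text
time_s: 15.75
position: [0.6474, 0.1926, 0.0205]
eef_rot: [-3.142, 0.0, -0.034]
force: [-3.4, -0.2, 0.4]
finger_gap: 0.0162
```

Call:
carry_out(deltas="0 0 0 0.04 0 0 -1;0 0 0 0.04 0 0 -1")

```text
time_s: 16.0
position: [0.6496, 0.1927, 0.0205]
eef_rot: [3.141, 0.003, -0.033]
force: [-5.4, 0.1, 3.3]
finger_gap: 0.0166
```

Call:
carry_out(deltas="0 0 0 0.03 0 0 -1;0 0 0 0.03 0 0 -1")

```text
time_s: 16.25
position: [0.6528, 0.1926, 0.0205]
eef_rot: [3.141, 0.003, -0.034]
force: [-6.1, 0.5, 4.9]
finger_gap: 0.0164
```

Call:
carry_out(deltas="0 0 0 0.04 0 0 -1;0 0 0 0.04 0 0 -1")

```text
time_s: 16.5
position: [0.6568, 0.1926, 0.0205]
eef_rot: [3.141, 0.003, -0.034]
force: [-5.7, 0.4, 4.6]
finger_gap: 0.0165
```

Call:
carry_out(deltas="0 0 0 0.03 0 0 -1;0 0 0 0.03 0 0 -1")

```text
time_s: 16.75
position: [0.6598, 0.1926, 0.0205]
eef_rot: [3.141, 0.003, -0.034]
force: [-5.0, 0.5, 3.8]
finger_gap: 0.0167
```

Call:
carry_out(deltas="0 0 0 0.02 0 0 -1;0 0 0 0.02 0 0 -1")

```text
time_s: 17.0
position: [0.6613, 0.1925, 0.0205]
eef_rot: [3.14, 0.004, -0.034]
force: [-7.4, -0.5, 5.5]
finger_gap: 0.0164
```

Call:
carry_out(deltas="0 0 0 0.01 0 0 -1;0 0 0 0.01 0 0 -1")

```text
time_s: 17.25
position: [0.6613, 0.1925, 0.0205]
eef_rot: [3.14, 0.006, -0.034]
force: [-9.1, 0.4, 7.1]
finger_gap: 0.0163
```

```bash
python3 - <<'E'
from h import *
o=robot.observe();print(o["position"],o["force"])
cv2.imwrite('pics/d4.png',cv2.resize(cams.camera("top")[110:260,220:420],(800,600)))
i=cams.camera_info("wrist");o=robot.observe();print(o["position"],o["force"]);cv2.imwrite("pics/w6.png",cams.camera("wrist"))
E
```

```text
[0.66131399 0.19254262 0.02048449] [-9.06646104  0.36374457  7.07717719]
[0.66130429 0.19256199 0.02051498] [-8.01866791 -0.23942661  5.98421317]
```

View pics/w6.png

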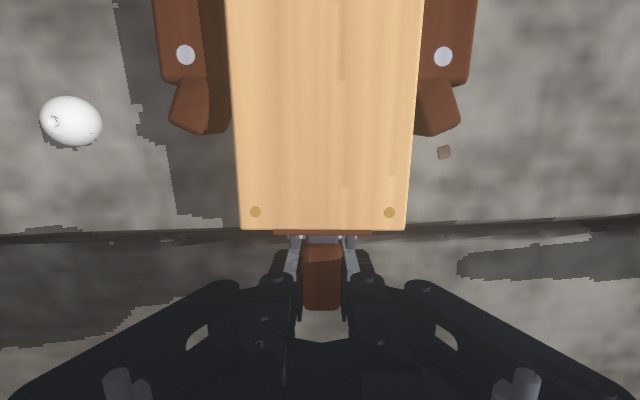

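Call:
carry_out(deltas="0 0 0 0 0 0 0;0 0 0 0 0 0 0;0 0 0 0 0 0 0;0 0 0 0 0 0.6 0;0 0 0 -0.2 0 0.9 0")

```text
time_s: 17.98
position: [0.6546, 0.1919, 0.0947]
eef_rot: [3.141, 0.001, -0.035]
force: [0.3, -0.7, 0.4]
finger_gap: 0.0426
```

Call:
carry_out(deltas="0 0 0 -0.8 0 0.6 0;0 0 0 -0.9 0 0.4 0;0 0 0 -0.9 0 0 0;0 0 0 0 0 0 0")

```text
time_s: 18.48
position: [0.5204, 0.1924, 0.1455]
eef_rot: [3.14, 0.003, -0.031]
force: [-0.0, -0.5, 0.3]
finger_gap: 0.0427
```

```bash
python3 - <<'E'
from h import *
o=robot.observe();print(o["position"],o["force"])
i=cams.camera_info("wrist");cv2.imwrite("pics/w7.png",cams.camera("wrist"));np.savez("w7.npz",**{k:np.array(v) for k,v in i.items()})
cv2.imwrite('pics/d5s.png',cams.camera("side"));cv2.imwrite('pics/d5t.png',cams.camera("top"))
E
```

```text
[0.52042498 0.19241668 0.14552381] [-0.02881932 -0.51796545  0.33640928]
```

View pics/w7.png

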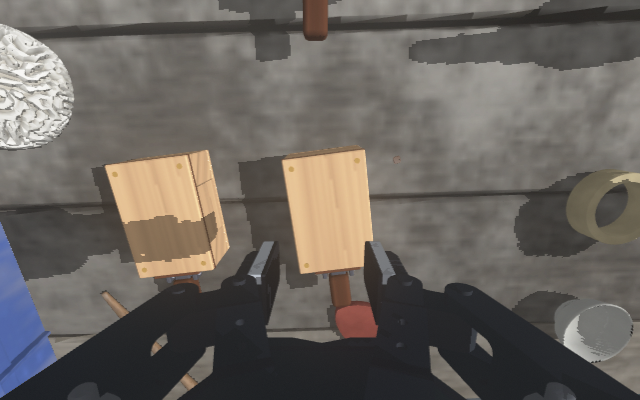

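View pics/d5s.png

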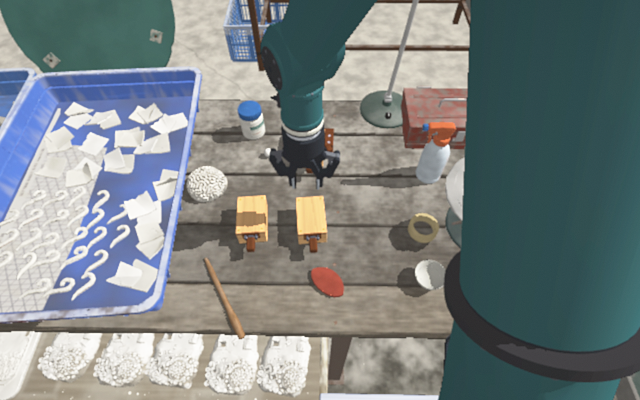

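Call:
carry_out(deltas="0 0 0 -0.3 -0.9 0.7 0;0 0 0 -0.3 -0.9 0.7 0;0 0 0 -0.3 -0.9 0.5 0;0 0 0 -0.2 -0.9 0 0;0 0 0 0 -0.9 0 0")

```text
time_s: 19.25
position: [0.4705, -0.0345, 0.2411]
eef_rot: [3.142, -0.002, -0.035]
force: [0.5, -0.1, -0.1]
finger_gap: 0.043
```

```bash
python3 - <<'E'
from h import *
cv2.imwrite('pics/d6s.png',cams.camera("side"));cv2.imwrite('pics/d6t.png',cams.camera("top"))
for n in"st":
  cv2.imwrite(f'pics/d6{n}z.png',cv2.resize(cv2.imread(f'pics/d6{n}.png')[110:260,220:420],(800,600),interpolation=cv2.INTER_CUBIC))
E
```

```text
(no output)
```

View pics/d6sz.png

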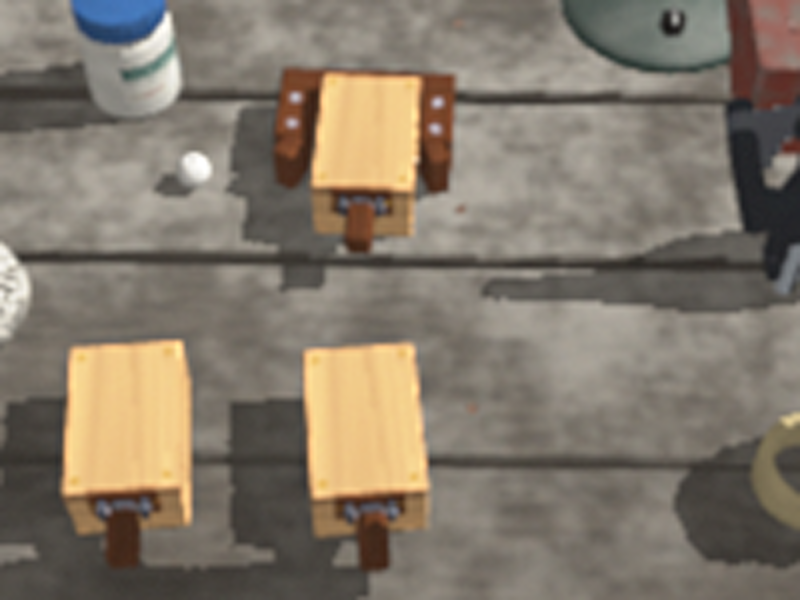

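View pics/d6tz.png

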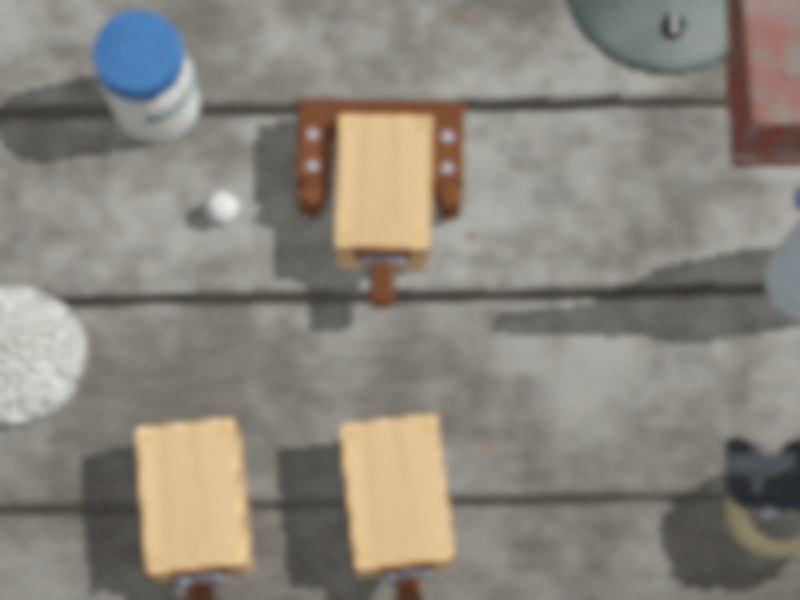

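```bash
python3 - <<'E'
from h import *
D={"side":[[(324,74),(420,78),(415,190),(313,185)],[(305,350),(413,344),(428,490),(313,497)],[(70,348),(184,341),(191,490),(64,497)]],"top":[[(337,113),(434,114),(430,250),(334,246)],[(341,424),(438,415),(455,562),(355,573)],[(136,426),(237,418),(250,565),(146,575)]]}
for n,C in D.items():
  for P in C:
    Q=np.array([ray(n,u/4+220-.4,v/4+110-.4,.05)[:2] for u,v in P]);ax=(Q[0]+Q[1]-Q[2]-Q[3])/2
    print(n,Q.mean(0).round(4),np.linalg.norm(ax).round(4),np.arctan2(ax[1],ax[0]).round(3))
  o={"side":[(295,98),(437,102),(292,123),(436,130)],"top":[(313,133),(447,136),(313,166),(447,168)]}[n]
  Q=np.array([ray(n,u/4+220-.4,v/4+110-.4,.037)[:2] for u,v in o]);print("screws mean",Q.mean(0))
E
```

```text
side [0.7373 0.1884] 0.0995 -0.026
side [0.5134 0.1841] 0.0997 0.096
side [0.5124 0.3221] 0.1018 0.122
screws mean [0.76475792 0.19157993]
top [0.7363 0.1906] 0.1018 -0.043
top [0.511  0.1856] 0.102 0.083
top [0.5121 0.3244] 0.1019 0.088
screws mean [0.76393691 0.19299591]
```

```bash
python3 -c "
from h import *
o=robot.observe();print(o['time_s'],o['force']);print(robot.job_done())"
```

```text
19.35 [ 0.74306699 -0.30864383 -0.18965739]
the job is handed in; nothing more can be done
None
```

I slid the right-hand case (lowest y) into the packing bay and against the back stop, and handed the job in at 19.35 s of the 64 s. No verdict was reported.

**Finding the full case:** I hefted the right-hand case first. Its readings were mostly 2.5 to 4.3 N, scattered because the arm was also pushing sideways at the time. The middle case read about 1.2 N, so it is light. I took the right-hand case as the full one and did not heft the left-hand case. I also set out to reread the right-hand case with the sideways push removed, but did not. The later drag force of 5 to 6 N fits a heavy case.

**Pushing home:** The arm stopped advancing where I expected contact with the stop. The push at the wrist peaked at about 9 N, which includes the drag, against the 20 N limit on the bay.

**Last checks, from the top and side cameras after letting go:**

| Check | Measured | Limit |
|---|---|---|
| Full case along the bay | centre at x = 0.736 to 0.737 m, home estimated at 0.737 m | 6 mm |
| Full case across the bay | about 2 to 3 mm off the middle | 7 mm |
| Full case angle to the bay | within about 0.02 rad | 0.1 rad |
| Middle case moved | about 4 mm | 50 mm |
| Left case moved | no real movement seen | 50 mm |

- **Uncertainty:** The two cameras differed by about 1 to 2 mm, which matches the calibration, and by 0.02 to 0.03 rad on angle.
- **Bystanders:** They looked unmoved in the pictures; I did not measure them one by one.
- **Robot:** The gripper was empty and raised clear, at z = 0.24 m.

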